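# Clamp and cap the tubes through the press guard

### The job

Seat the tube caps in the small bench press: reach down through the guard's windows, first press the clamp lever (the one with the wide bar at its end) fully down so that it stays down, then press the capper lever (the one with the round disc) fully down for about a second and let it come back up. Do not touch the white guard with any part of the arm or fingers, leave the capper lever alone until the clamp is down, and leave the tip box, tube rack, bottle and vial where they stand. Only press, grip nothing, and finish with the arm clear.

Things in the scene. Friction and masses are not known exactly. Their poses are not given: they have to be found in the camera images.
- press: the fixed bench press: grey metal base plate 250 x 250 mm and 20 mm thick, fastened to the bench. Origin at the centre of the plate's underside, on the bench top; z up. Its -x side carries the guard, its +x side the lever hinges and, between, a blue tube carrier. It may be turned by up to about 30 degrees. The two lever modules stand side by side, at y = +55 and y = -55 mm of the press; which is on which side varies
- guard: the white sheet-metal guard on the press, which must not be touched. Same origin and axes as the press. Flat top 5 mm thick, upper face 95 mm above the bench, covering x -118 to -6 mm and y -118 to +118 mm; front and side walls go down to the base plate. The top has two rectangular windows, each 80 mm in x (-102 to -22 mm) by 90 mm in y (centres at y = +55 and -55 mm), with a 20 mm wide bar between them
- clamp_pad (a point): centre of the upper face of the clamp lever's end piece: a black bar, 64 mm (along the press's y) by 22 mm by 14 mm thick. It lies under the middle of one window, about 82 mm above the bench with the lever fully up and about 59 mm when fully down (36 mm below the guard's upper face)
- capper_pad (a point): centre of the upper face of the capper lever's end piece: a black round disc, 36 mm across and 14 mm thick, under the middle of the other window. Same heights as the clamp: about 82 mm up, about 59 mm fully down
- clamp_lever (a joint): angle of the clamp lever, rad: 0 fully up, 0.14 fully down on its stop. Hinged 162 mm from the bar's centre, on the press's +x side, so that the bar moves almost straight down by 23 mm. Stiff with friction: about 5 N at the bar moves it, and it stays where it is left. It starts between 0 and 0.04
- capper_lever (a joint): angle of the capper lever, rad: 0 fully up, 0.14 fully down on its stop. Same size as the clamp lever, but a spring raises it again: about 3 N at the disc starts it, about 7 N holds it fully down. It starts at 0
- tip_box: bystander: pipette tip box with a red top, 85 x 125 x 60 mm, beside the press; origin at the centre of its underside
- tube_rack: bystander: blue stepped tube rack 210 x 55 mm, 46 mm high, with capped tubes up to 76 mm high; beside the press on the other side from the tip box; origin at the centre of its underside
- bottle: bystander: reagent bottle 56 mm across and 100 mm high, beyond the tip box; origin at the centre of its underside
- vial: bystander: small vial with a green cap, 28 mm across and 50 mm high, close in front of the guard, on the tube rack's side; origin at the centre of its underside

How it is judged:
On the way, in this order (a step that is already met when the one before it is completed fails the run):
1. the clamp lever is pressed fully down (value of joint clamp_lever above 0.12 rad), for 0.2 s.
2. with the clamp down, the capper lever is pressed fully down and kept there a moment (value of joint each of clamp_lever, capper_lever above 0.12 rad), for 0.4 s.
3. the capper lever has come back up, the clamp still down (value of joint clamp_lever above 0.12 rad and value of joint capper_lever below 0.02 rad), for 0.1 s.
At the end, for the whole second after the job is handed in: The clamp lever is down (above 0.12 rad of 0.14), the capper lever is back up (below 0.02 rad) after it was held down (above 0.12 rad) for at least 0.4 s, and the four bystanders stand within 15 mm of where they were (all of step 3 and distance of each of tip_box, tube_rack, bottle, vial from where it was at the start of the episode below 0.015 m); the robot touches nothing.
It fails at once if the arm or fingers touch the guard (contact force between any of the fingers, the arm and guard above 0.3 N).
It fails at once if the capper lever is pressed before the clamp is down (value of joint capper_lever above 0.04 rad and value of joint clamp_lever below 0.11 rad).
It fails at once if a bystander is moved, lifted or carried (distance of any of tip_box, tube_rack, bottle, vial from where it was at the start of the episode above 0.015 m).
It also fails if it takes over 48 s, if anything falls off the work surface, if the arm or the gripper's body presses on something with over 40 N, if the wrist force passes 120 N, or if a joint passes its speed limit or range.

### The arm

A 7-joint arm with a two-finger parallel gripper is mounted at the origin on the work surface. World frame = base frame: x ahead of the robot, y to its left, z up, the work surface at z = 0. Lengths are in m, angles in rad, forces in N, time in s.
With the tool pointing down it reaches from about 0.425 to 0.925 m from the base axis. Payload 6.8 kg.
Tool frame: the origin (TCP) lies at the very end of the fingers, on their centre line; the grasp point (between the pads) lies 19 mm behind it; x points along the fingers, y is the direction in which the jaws open and shut, and the axes are right-handed (so a half turn about x gives the same grasp; the last joint's range is limited). The gripper opens to 85 mm and grips with 20 to 120 N. Pads are 22 mm wide; open, the fingers measure 114 mm over their backs; the gripper's body (76 mm by 85 mm) begins 54 mm behind the grasp point. The pads swing forward as they close: fully open they stand 13 mm farther back than shut.
Start: joints at [-1.274, 0.477, 0.022, 1.555, -0.011, 1.109, -0.083], TCP at [0.266, 0.62, 0.231] pointing down, gripper open.
Joint ranges: [-2.96, 2.96], [-0.34, 2.1], [-1.41, 1.46], [0.24, 2.44], [-1.37, 4.51], [0.17, 1.92], [-2.96, 2.96]. Speed limits (rad/s): [2.39, 2.39, 3.14, 3.14, 3.14, 3.14, 3.14].

### API

Orientations are given as a rotation vector (axis times angle).
In Python, from bench import get_obs, grab_frame, camera_info, hand_in gives the robot as it stands.
- The arm moves only by the tool apply_moves, never from a script. Its argument "series" is text: rows parted by semicolons, each of 7 numbers parted by spaces: the turn, a rotation vector about the tool's x, y, z in rad, then the shift along the tool's x, y, z in m, then the opening, from 0 (shut) to 1 (fully open). In form: wx wy wz tx ty tz hand; .... A call has 1 to 12 rows; each row is the pose to reach, as a shift and turn from the pose commanded when the call began, along the tool's axes at that moment; what a row does not reach only later rows make up. A row lasts 1/8 s, in which the tool goes at most 62.5 mm and 10.7 degrees, less where a joint would pass 70% of its speed; a pose out of reach is approached as far as the arm can. A call with a gripper value outside its range is refused whole. The fingers move at their own pace and stop on an object; "force" is the grip in N (left out, the last holds). Time passes only in rows, so rows that repeat a pose let the fingers close. It gives the time, the measured TCP pose, the force and the opening at its end, in the units of the state.
- get_obs(): the state, without advancing time (a new reading comes with each control period).
- grab_frame(name): name is "scene" or "top"; returns the picture (480x640x3 uint8, blue, green, red); there is no depth.
- camera_info(name): a dict with "fov_y" (degrees; the focal length in pixels is half the picture's height over the tangent of half this angle, whatever the lens; pixels are square), "cx", "cy" (the principal point, pixels), "D" ([k1, k2, p1, p2, k3] as OpenCV has them; the pictures are not rectified), "rvec" (rotation vector, rad) and "tvec" (3), from world to camera coordinates, as OpenCV has them. Camera axes: x right, y down, z forward; pixel columns grow to the right and rows downward; lengths in m; the calibration is good to about 2 mm. A picture is of the moment at which its call begins. camera_info takes no time and is no camera call.
- hand_in(): hands the job in, once; it reports no verdict.
The state is a dict: "clock": time; "joints": joint angles; "qvel": joint speeds; "tau": joint torques, N m; "tcp_pos": TCP position; "orientation": TCP orientation; "contact_force": force on the tool from outside, world axes, zero at the start; "moment": the same for the moment, N m; "grip_width": finger opening in m.
Only numpy, scipy, OpenCV 4.12 (cv2) and the standard library are available. Lean on these libraries where they do the work, as an engineer would, in place of code of your own. Each camera call takes 0.05 s, during which the arm holds its last target.

## Working session

There is one attempt and no reset: what is moved stays moved. The work goes in short steps, Python scripts to look and compute and a tool call to move; the robot and the scene stay as the last step left them, time stands still between calls to the robot, and variables do not carry over. Pictures are saved under pics/ and viewed, and the job is handed in when it is done.

Besides the shell and the picture viewer there is one more tool, called after "Emit:" as name(argument=value, ...) on one line, values as JSON. apply_moves: Moves the arm, as the interface text tells. Its arguments: {"type":"object","properties":{"series":{"type":"string"},"force":{"type":"number"}},"required":["series"]}

```bash
mkdir -p pics
python3 - <<'E'
from bench import *
import cv2
for n in("scene","top"):
    cv2.imwrite(f"pics/{n}0.png",grab_frame(n)); print(n,camera_info(n))
print(get_obs())
E
```

```text
scene {'fov_y': 42.25035051697826, 'cx': 315.9333822835253, 'cy': 244.64427603859232, 'D': array([-0.19084495,  0.        ,  0.        ,  0.        ,  0.        ]), 'rvec': array([ 1.14354534,  2.21457383, -1.08273891]), 'tvec': array([ 0.29522972, -0.27264348,  1.51714031])}
top {'fov_y': 53.284467246996165, 'cx': 314.52442102286005, 'cy': 251.31196460754907, 'D': array([0.02414155, 0.        , 0.        , 0.        , 0.        ]), 'rvec': array([ 2.17424064, -2.20501834,  0.07923386]), 'tvec': array([0.06381291, 0.59773914, 0.78906065])}
{'clock': 0.1, 'joints': array([-1.27410399,  0.47774457,  0.02232719,  1.5563081 , -0.01152885,
        1.10927844, -0.08311162]), 'qvel': array([-8.85822368e-05, -1.55862105e-03,  1.10970121e-03, -4.71849573e-03,
       -3.12376066e-04, -9.94859035e-05, -1.05412598e-03]), 'tau': array([ 4.19606149e-03, -5.97762179e+01,  1.61359336e+00, -2.81956083e+01,
        1.27460039e-02,  5.12623665e-03, -3.51389804e-05]), 'tcp_pos': array([0.26562535, 0.619987  , 0.23042321]), 'orientation': array([ 0.31627468,  1.54761542, -0.31879116]), 'contact_force': array([-0.33337401, -0.35474645,  0.00958591]), 'moment': array([0.03162987, 0.00335882, 0.00322731]), 'grip_width': 0.0854199283635619}
```

View pics/scene0.png

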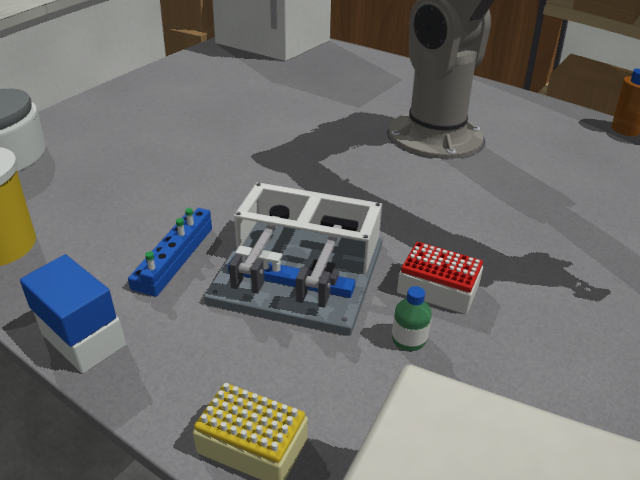

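View pics/top0.png

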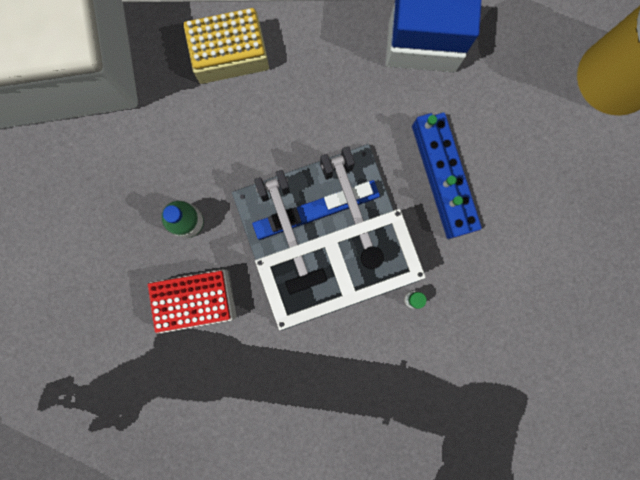

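The top view shows the guard's outer corners near (256,260), (399,211), (424,275) and (281,329). The clamp bar is near (306,281) and the disc near (372,257). Next I'll fit the press pose.

```bash
cat > h.py <<'E'
import numpy as np,cv2
from bench import *
from scipy.optimize import least_squares
def cam(n):
    c=camera_info(n); f=240/np.tan(np.radians(c['fov_y'])/2)
    return np.array([[f,0,c['cx']],[0,f,c['cy']],[0,0,1]]),c['D'],c['rvec'],c['tvec']
def proj(n,P):
    K,D,r,t=cam(n); return cv2.projectPoints(np.asarray(P,float).reshape(-1,1,3),r,t,K,D)[0].reshape(-1,2)
def back(n,uv,z):
    K,D,r,t=cam(n); u=cv2.undistortPoints(np.array(uv,float).reshape(-1,1,2),K,D).reshape(-1,2)
    R=cv2.Rodrigues(r)[0]; C=-R.T@t
    d=np.c_[u,np.ones(len(u))]@R
    return C+d*((z-C[2])/d[:,2])[:,None]
def w(p,P):
    P=np.asarray(P,float); c,s=np.cos(p[2]),np.sin(p[2])
    return np.c_[p[0]+c*P[:,0]-s*P[:,1],p[1]+s*P[:,0]+c*P[:,1],P[:,2]]
E
python3 - <<'E'
from h import *
im=cv2.imread("pics/top0.png")
hsv=cv2.cvtColor(im,cv2.COLOR_BGR2HSV)
m=((hsv[...,2]>185)&(hsv[...,1]<40)).astype(np.uint8)
m[:200]=0;m[340:]=0;m[:,:245]=0;m[:,435:]=0
n,l,s,c=cv2.connectedComponentsWithStats(m); k=1+np.argmax(s[1:,4]); m=(l==k).astype(np.uint8); print(s[k])
cs,h=cv2.findContours(m,cv2.RETR_CCOMP,cv2.CHAIN_APPROX_NONE)
for ci,hh in zip(cs,h[0]):
    if len(ci)>60:
        b=cv2.minAreaRect(ci); bp=cv2.boxPoints(b); print(hh[3],b[1],bp.round(1).tolist(), back("top",bp,.095).round(4).tolist())
g=[[-.118,-.118,.095],[-.118,.118,.095],[-.006,.118,.095],[-.006,-.118,.095]]
# robust mask-fit: area overlap
def ren(p):
    S=4
    M=np.zeros((480*S,640*S),np.uint8)
    q=lambda P:np.round(proj("top",w(p,P))*S+S/2-.5).astype(np.int32)
    cv2.fillPoly(M,[q(g)],1)
    for cy in(.055,-.055):
        cv2.fillPoly(M,[q([[a,cy+b,.095] for a,b in((-.102,-.045),(-.102,.045),(-.022,.045),(-.022,-.045))])],0)
    return cv2.resize(M.astype(np.float32),(640,480),interpolation=cv2.INTER_AREA)
from scipy.optimize import minimize
c=back("top",[[340,269]],.095)[0]
best=None
for yaw in np.radians([-25,-20,-15,15,20,25]):
    p0=[c[0]+.062*np.cos(yaw),c[1]+.062*np.sin(yaw),yaw]
    r=minimize(lambda p:np.abs(ren(p)-m).sum(),p0,method='Nelder-Mead',options=dict(initial_simplex=[p0]+[np.array(p0)+d for d in np.diag([.01,.01,.08])],xatol=1e-5,fatol=.1))
    if best is None or r.fun<best.fun: best=r
print(best.x,best.fun,m.sum())
p=best.x; np.save("p.npy",p)
for n in("top","scene"):
    im=cv2.imread(f"pics/{n}0.png")
    L=[g]+[[[a,cy+b,.095] for a,b in((-.102,-.045),(-.102,.045),(-.022,.045),(-.022,-.045))] for cy in(.055,-.055)]
    L+=[[[a,b,.02] for a,b in((-.125,-.125),(-.125,.125),(.125,.125),(.125,-.125))]]
    u=proj(n,w(p,sum(L,[])));c=u.mean(0)
    x0,y0=(c-[130,100]).astype(int);S=3
    im=cv2.resize(im[y0:y0+200,x0:x0+260],None,fx=S,fy=S,interpolation=cv2.INTER_CUBIC)
    for P in L: cv2.polylines(im,[((proj(n,w(p,P))-[x0,y0])*S+1).astype(np.int32)],True,(0,0,255),1)
    for cy in(.055,-.055):
        for z in(.082,):
            u=((proj(n,w(p,[[-.062,cy,z]]))[0]-[x0,y0])*S+1).astype(int); cv2.circle(im,tuple(map(int,u)),4,(0,255,255),-1)
    cv2.imwrite(f"pics/fit_{n}.png",im)
print(w(p,[[-.062,.055,.082],[-.062,-.055,.082],[0,0,0]]).round(4))
print(back("top",[[417,299]],.05),back("top",[[372,257],[306,281]],.082), cv2.Rodrigues(get_obs()['orientation'])[0].round(3))
E
```

```text
[ 255  211  170  119 5218]
-1 (74.18798828125, 155.02371215820312) [[253.89999389648438, 260.0], [399.70001220703125, 207.5], [424.79998779296875, 277.29998779296875], [279.0, 329.79998779296875]] [[0.5815, 0.1489, 0.095], [0.6594, -0.0766, 0.095], [0.5513, -0.1121, 0.095], [0.4751, 0.1114, 0.095]]
0 (54.79728698730469, 61.08241653442383) [[267.5, 265.5], [325.0, 244.8000030517578], [343.6000061035156, 296.3999938964844], [286.1000061035156, 317.0]] [[0.5728, 0.128, 0.095], [0.6033, 0.0396, 0.095], [0.5241, 0.0125, 0.095], [0.4941, 0.1004, 0.095]]
0 (54.420928955078125, 60.555519104003906) [[335.6000061035156, 241.1999969482422], [392.6000061035156, 220.6999969482422], [411.0, 271.8999938964844], [354.1000061035156, 292.3999938964844]] [[0.6086, 0.0232, 0.095], [0.6391, -0.0651, 0.095], [0.5599, -0.0913, 0.095], [0.5299, -0.0036, 0.095]]
[0.62509944 0.03805047 0.32908144] 473.125 5218
[[ 0.5487  0.0701  0.082 ]
 [ 0.5842 -0.034   0.082 ]
 [ 0.6251  0.0381  0.    ]]
[[ 0.51698505 -0.10899454  0.05      ]] [[ 0.58426262 -0.03378781  0.082     ]
 [ 0.54834095  0.06965929  0.082     ]] [[-0.001  0.394  0.919]
 [-0.002  0.919 -0.394]
 [-1.    -0.002  0.   ]]
```

View pics/fit_top.png

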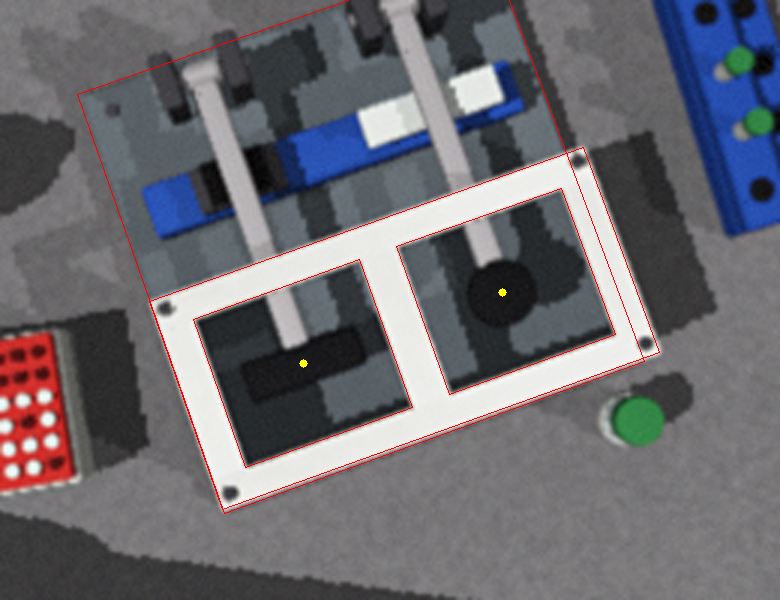

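View pics/fit_scene.png

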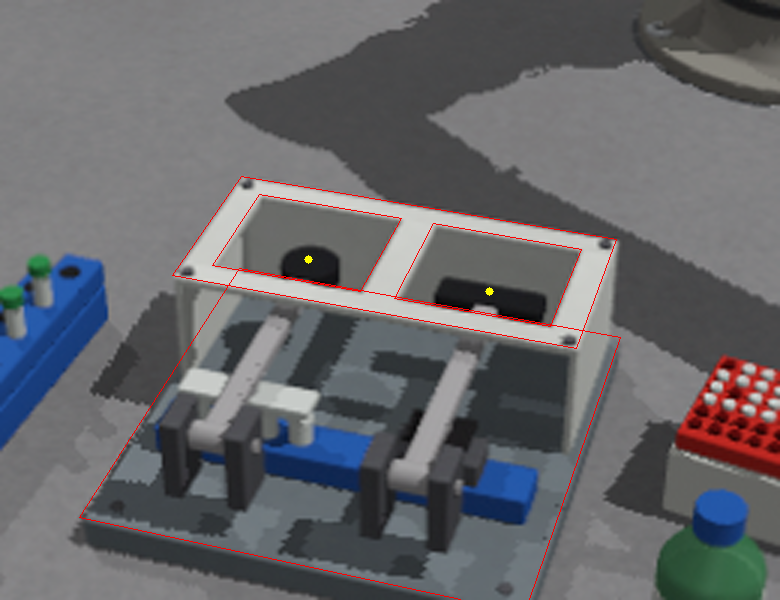

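The fit is good in both views: the projected windows line up and the clamp is on the press's +y side. Now I'll compute the first shift.

```bash
cat >> h.py <<'E'
def rel(xyz,yaw_y):
    # next move in tool axes; target: x down, tool y along heading yaw_y
    o=get_obs(); R=cv2.Rodrigues(o['orientation'])[0]
    y=np.array([np.cos(yaw_y),np.sin(yaw_y),0]); x=np.array([0,0,-1.]); T=np.c_[x,y,np.cross(x,y)]
    return cv2.Rodrigues(R.T@T)[0].ravel().round(4), (R.T@(np.array(xyz)-o['tcp_pos'])).round(4)
E
python3 - <<'E'
from h import *
p=np.load("p.npy")
print(rel([.5487,.0701,.2],p[2]+np.pi/2))
E
```

```text
(array([-7.339e-01, -5.000e-04,  1.600e-03]), array([ 0.0311, -0.3939,  0.4768]))
```

Emit:
apply_moves(series="-0.061 0 0 0.003 -0.033 0.04 0; -0.122 0 0 0.005 -0.066 0.08 0; -0.183 0 0 0.008 -0.099 0.119 0; -0.245 0 0 0.01 -0.131 0.159 0; -0.306 0 0 0.013 -0.164 0.199 0; -0.367 0 0 0.016 -0.197 0.239 0; -0.428 0 0 0.018 -0.23 0.278 0; -0.489 0 0 0.021 -0.263 0.318 0; -0.55 0 0 0.023 -0.295 0.358 0; -0.612 0 0 0.026 -0.328 0.397 0; -0.673 0 0.001 0.028 -0.361 0.437 0; -0.734 0 0.002 0.031 -0.394 0.477 0")

```text
clock: 1.6
tcp_pos: [0.5495, 0.069, 0.2001]
orientation: [-0.258, 1.555, 0.262]
contact_force: [-0.1, 0.4, 0.7]
grip_width: -0.0002
```

Emit:
apply_moves(series="0 0 0 0 0 0 0; 0 0 0 0 0 0 0")

```text
clock: 1.85
tcp_pos: [0.5487, 0.0708, 0.1999]
orientation: [-0.256, 1.556, 0.26]
contact_force: [-0.2, -0.1, -0.7]
grip_width: -0.0002
```

Run:
```python
from h import *
p=np.load("p.npy")
print(rel([.5487,.0701,.12],p[2]+np.pi/2))
o=get_obs();print(o['clock'],o['tcp_pos'],o['contact_force'],o['grip_width'])
for n in("scene","top"):cv2.imwrite(f"pics/{n}1.png",grab_frame(n))
```

```text
(array([-0.0005, -0.0001, -0.0024]), array([ 0.0799, -0.0009, -0.0002]))
1.85 [0.54867231 0.07079869 0.19991851] [-0.15265027 -0.05836512 -0.74701863] -0.00021681178934752904
```

View pics/scene1.png

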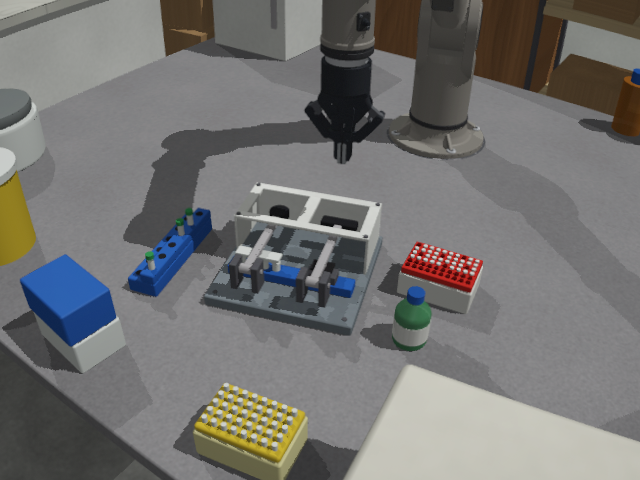

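View pics/top1.png

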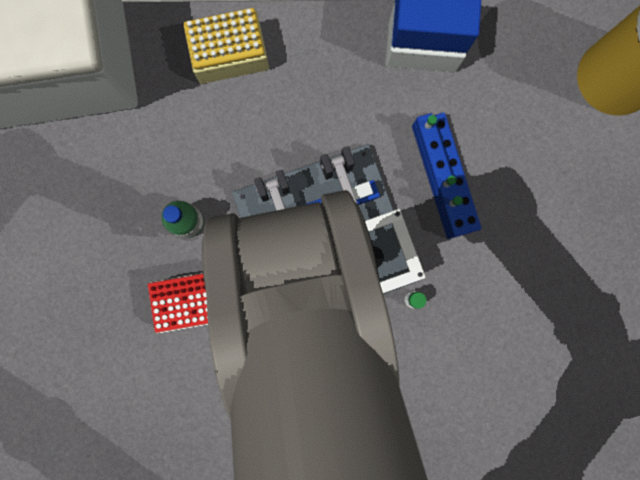

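The fingers are shut and the tip is at about (343,160) in the scene view. The black linkage widens above that, so I'll check how wide it is 36 mm behind the tip.

Run:
```python
from h import *
p=np.load("p.npy");t=get_obs()['tcp_pos'];yd=np.array([-np.sin(p[2]),np.cos(p[2]),0])
im=cv2.imread("pics/scene1.png");x0,y0,S=283,60,6
im=cv2.resize(im[y0:y0+100+8,x0:x0+130],None,fx=S,fy=S,interpolation=cv2.INTER_CUBIC)[:600]
x0,y0=283,60
im=im[:]
for h,c in((0,(255,255,0)),(.036,(0,0,255)),(.073,(0,255,0))):
    a,b=proj("scene",[t+[0,0,h]-.045*yd,t+[0,0,h]+.045*yd]); print(h,a,b)
    cv2.line(im,tuple(((a-[x0,y0])*S).astype(int).tolist()),tuple(((b-[x0,y0])*S).astype(int).tolist()),c,1)
cv2.imwrite("pics/f.png",im)
```

```text
0 [315.77500199 156.5512606 ] [369.55350078 165.00798622]
0.036 [316.10655679 136.97410448] [370.99868226 145.22510689]
0.073 [316.46126576 116.07335412] [372.52138293 124.0807303 ]
```

View pics/f.png

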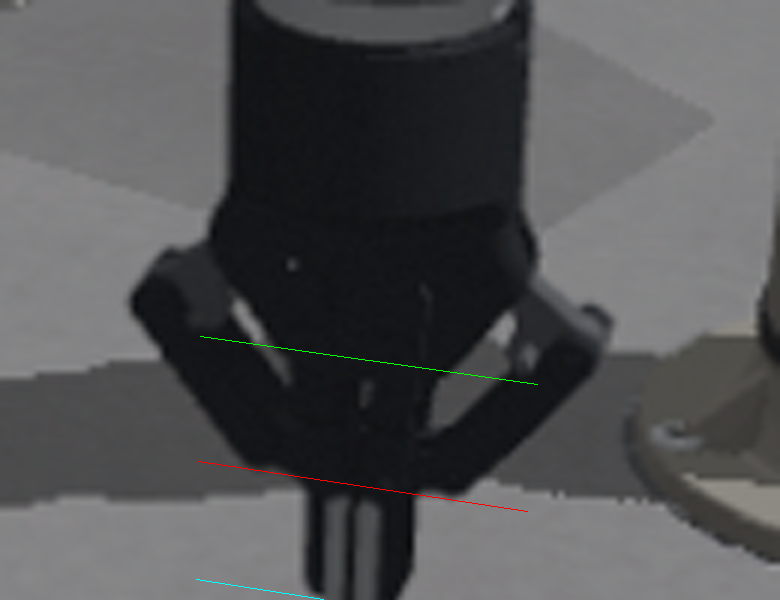

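Width at 36 mm behind the tip is about 60 mm, which fits inside the 90 mm window side. I'll descend onto the clamp.

Emit:
apply_moves(series="0 0 0 0.03 -0.0005 0 0; 0 0 0 0.06 -0.001 0 0; 0 0 0 0.08 -0.001 0 0; 0 0 0 0.09 -0.001 0 0; 0 0 0 0.1 -0.001 0 0; 0 0 0 0.105 -0.001 0 0; 0 0 0 0.11 -0.001 0 0; 0 0 0 0.115 -0.001 0 0; 0 0 0 0.12 -0.001 0 0")

```text
clock: 3.08
tcp_pos: [0.5496, 0.0697, 0.0803]
orientation: [-0.257, 1.555, 0.26]
contact_force: [-1.1, -0.2, 6.1]
grip_width: 0.0003
```

Emit:
apply_moves(series="0 0 0 0.004 0 0 0; 0 0 0 0.008 0 0 0; 0 0 0 0.012 0 0 0; 0 0 0 0.016 0 0 0; 0 0 0 0.018 0 0 0; 0 0 0 0.02 0 0 0; 0 0 0 0.02 0 0 0")

```text
clock: 3.95
tcp_pos: [0.5501, 0.0699, 0.0606]
orientation: [-0.257, 1.554, 0.26]
contact_force: [0.7, -0.8, 3.7]
grip_width: 0.0006
```

Emit:
apply_moves(series="0 0 0 0.001 0 0 0; 0 0 0 0.002 0 0 0; 0 0 0 0.003 0 0 0; 0 0 0 0.003 0 0 0")

```text
clock: 4.45
tcp_pos: [0.5504, 0.0699, 0.0598]
orientation: [-0.256, 1.553, 0.26]
contact_force: [-6.9, -1.0, 26.4]
grip_width: 0.0002
```

The force jumped to 26 N at z = 0.060, so the lever is on its stop. I'll go straight up and check.

Emit:
apply_moves(series="0 0 0 0 0 0 0; 0 0 0 -0.005 0 0 0; 0 0 0 -0.02 0 0 0; 0 0 0 -0.05 0 0 0; 0 0 0 -0.085 0 0 0; 0 0 0 -0.12 0 0 0; 0 0 0 -0.12 0 0 0; 0 0 0 -0.12 0 0 0")

```text
clock: 5.45
tcp_pos: [0.5489, 0.0695, 0.177]
orientation: [-0.257, 1.556, 0.26]
contact_force: [-0.1, -0.9, -0.1]
grip_width: -0.0001
```

Run:
```python
from h import *
p=np.load("p.npy")
print(rel([.5842,-.034,.18],p[2]+np.pi/2))
o=get_obs();print(o['clock'],o['tcp_pos'],o['contact_force'],o['joints'])
im=grab_frame("scene");a=cv2.imread("pics/scene0.png")
cv2.imwrite("pics/cmp.png",np.vstack([cv2.resize(i[180:320,200:400],None,fx=2.1,fy=2.1,interpolation=cv2.INTER_CUBIC) for i in(a,im)]))
```

```text
(array([ 0.0002,  0.    , -0.0019]), array([-3.200e-03, -1.093e-01, -1.000e-04]))
5.45 [0.54892553 0.06948528 0.17698162] [-0.10940257 -0.94103774 -0.14446295] [-0.34660673  0.33876895  0.13465355  1.91122262 -0.05966793  0.89552011
  1.71786418]
```

View pics/cmp.png

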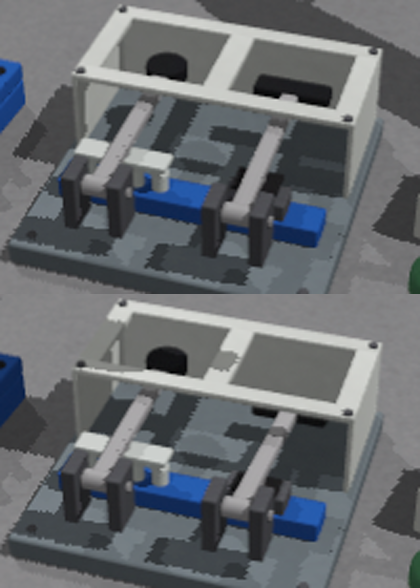

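The clamp bar now sits below the window edge and the disc is still up, so the clamp stayed down. Moving to the capper.

Emit:
apply_moves(series="0 0 0 0 -0.025 0 0; 0 0 0 0 -0.05 0 0; 0 0 0 0 -0.08 0 0; 0 0 0 0 -0.1 0 0; 0 0 0 0 -0.109 0 0; 0 0 0 0 -0.109 0 0; 0 0 0 0 -0.109 0 0")

```text
clock: 6.38
tcp_pos: [0.5844, -0.0323, 0.1769]
orientation: [-0.257, 1.555, 0.262]
contact_force: [0.1, 0.5, 0.3]
grip_width: 0.0
```

Run:
```python
from h import *
p=np.load("p.npy")
print(rel([.5842,-.034,.083],p[2]+np.pi/2), get_obs()['tcp_pos'],get_obs()['contact_force'])
```

```text
(array([ 0.0016,  0.0005, -0.0026]), array([ 0.0939, -0.0018, -0.0008])) [ 0.58443932 -0.03231161  0.17694267] [0.10127599 0.45570059 0.30520969]
```

Emit:
apply_moves(series="0 0 0 0.03 -0.001 0 0; 0 0 0 0.055 -0.0015 0 0; 0 0 0 0.075 -0.0015 0 0; 0 0 0 0.085 -0.0015 0 0; 0 0 0 0.092 -0.0015 0 0; 0 0 0 0.097 -0.0015 0 0; 0 0 0 0.102 -0.0015 0 0; 0 0 0 0.107 -0.0015 0 0; 0 0 0 0.112 -0.0015 0 0; 0 0 0 0.116 -0.0015 0 0; 0 0 0 0.118 -0.0015 0 0; 0 0 0 0.118 -0.0015 0 0")

```text
clock: 7.88
tcp_pos: [0.586, -0.0343, 0.0602]
orientation: [-0.257, 1.553, 0.26]
contact_force: [-3.0, 2.7, 11.3]
grip_width: 0.0001
```

Emit:
apply_moves(series="0 0 0 0.001 0 0 0; 0 0 0 0.002 0 0 0; 0 0 0 0.002 0 0 0; 0 0 0 0.002 0 0 0")

```text
clock: 8.38
tcp_pos: [0.5861, -0.0343, 0.0595]
orientation: [-0.256, 1.553, 0.26]
contact_force: [-6.6, 2.5, 21.9]
grip_width: 0.0001
```

The capper is on its stop (22 N at z = 0.0595). I'll hold for about a second more, then lift.

Emit:
apply_moves(series="0 0 0 0 0 0 0; 0 0 0 0 0 0 0; 0 0 0 0 0 0 0; 0 0 0 0 0 0 0; 0 0 0 0 0 0 0; 0 0 0 -0.005 0 0 0; 0 0 0 -0.015 0 0 0; 0 0 0 -0.03 0 0 0; 0 0 0 -0.055 0 0 0; 0 0 0 -0.09 0 0 0; 0 0 0 -0.13 0 0 0; 0 0 0 -0.16 0 0 0")

```text
clock: 9.88
tcp_pos: [0.5855, -0.0357, 0.2193]
orientation: [-0.257, 1.553, 0.259]
contact_force: [0.6, 0.0, 0.0]
grip_width: -0.0005
```

Emit:
apply_moves(series="0 0 0 -0.01 0.04 0 0; 0 0 0 -0.02 0.09 0 0; 0 0 0 -0.02 0.14 0 0; 0 0 0 -0.02 0.19 0 0; 0 0 0 -0.02 0.24 0 0; 0 0 0 -0.02 0.28 0 0; 0 0 0 -0.02 0.3 0 0; 0 0 0 -0.02 0.3 0 0; 0 0 0 -0.02 0.3 0 0")

```text
clock: 11.0
tcp_pos: [0.4888, 0.2472, 0.2378]
orientation: [-0.256, 1.555, 0.258]
contact_force: [1.1, -0.7, 1.2]
grip_width: -0.0
```

Run:
```python
from h import *
o=get_obs();print(o['clock'],o['tcp_pos'],o['contact_force'])
for n in("scene","top"):
    im=grab_frame(n);cv2.imwrite(f"pics/{n}9.png",im)
```

```text
11.0 [0.48878225 0.24719515 0.23777199] [ 1.0953669  -0.7230536   1.17410883]
```

View pics/scene9.png

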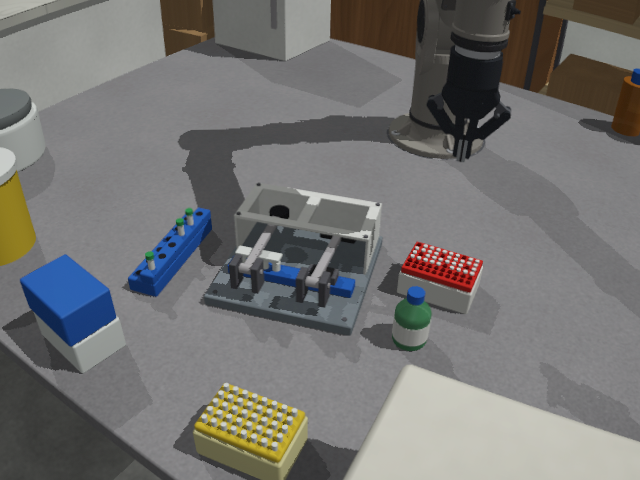

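View pics/top9.png

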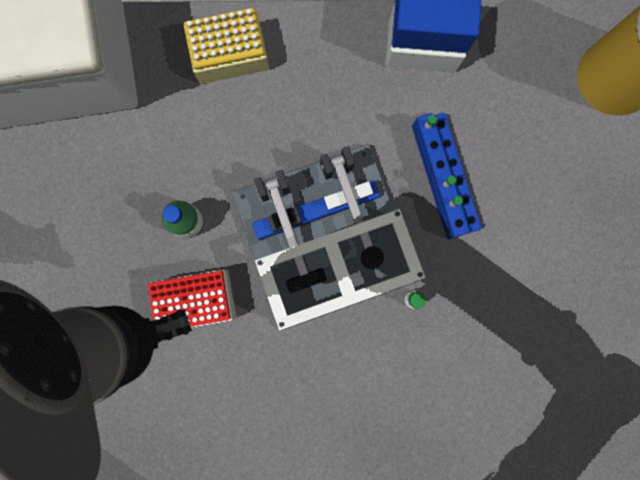

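The disc is back up in its window at (279,212) in the scene view, the clamp bar is below its window, and the bystanders are at the same pixels as before. The arm is clear of everything, so I'll hand in.

```bash
python3 -c "
from bench import *
print(get_obs()['contact_force']); print(hand_in())"
```

```text
[-0.35696303  0.0757267   0.75028941]
the job is handed in; nothing more can be done
None
```

I pressed the clamp lever down with shut fingers until it hit its stop (26 N at z = 0.060). I then pressed the capper lever to its stop (22 N at z = 0.0595), held it for about a second and let it come back up. The job is handed in at about 11 s of the 48 s allowed.

- **Levers:** in the last images the clamp bar is still down and the disc is back up. I judged both by eye from the pictures and from the force and height at the stops, since the joint angles are not readable.
- **Bystanders:** the tip box, tube rack, bottle and vial look to be at the same pixels as at the start.
- **Guard:** I saw no sign of contact. I planned for about 15 mm of clearance on each side of the fingers, but nothing reports guard contact directly.
- **Arm:** it finished clear at z = 0.24, with about 1 N on the wrist, which is noise level.

No check failed or disagreed.

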